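# Push the vial tote up the ramp into the sampler dock

### The job

Load the tote of vials into the sampler dock: set it lengthwise on the dock's ramp between the side rails, then push it up the ramp, under the sprung hold-down flap, until its rear edge drops behind the lip and it sits flat on the deck with the flap bearing down on it. Keep the tote upright, do not disturb the bottle, beaker and tin standing around, and leave everything released.

Things in the scene. Friction and masses are not known exactly. Their poses are not given: they have to be found in the camera images.
- dock: Fixed grey and white loading dock, 275 x 110 x 133 mm. Origin: middle of the ramp's lower edge, on the bench; x level along the dock in the direction of pushing (roughly to the robot's left), y left of that, z up. Aluminium ramp rises 12 degrees from x = 0, z = 0 to x = 145, z = 31 mm. Side rails 70 mm apart inside, 10 mm above the ramp, flared outwards at the bottom (x below 30 mm).
- lip (a point): Middle of the steel lip's upper inner edge: x = 149, z = 31 mm in the dock's frame; the lip is 6 mm thick, level with the ramp's top. Behind it lies a level deck 6 mm lower (z = 25 mm), 118 mm long, with side rails 18 mm high, up to an end stop 30 mm high at x = 267 mm. As the tote tips over the lip its rear end rises about 20 mm off the ramp, so push on the upper half of its rear wall.
- hood_edge (a point): Middle of the lower front edge of the clear hood (steel strip, 9 mm high) over the deck: x = 141, z = 124 mm in the dock's frame, on four white posts (outside y = +-53, from x = 178 mm). It overhangs the lip by 8 mm, so a gripper pointing straight down cannot follow the tote to the end; one leaning back towards the ramp's foot by 35 to 50 degrees can.
- hold_down (a joint): Angle (rad) of the sprung steel flap under the hood: 0 at its lower stop (42 degrees below level), grows as it lifts, at most 0.95. Hinge across the dock at x = 190, z = 112 mm; the flap points up the dock and down. The tote's front edge lifts it when pushed under (1 to 5 N); with the tote seated it reads about 0.27 and presses on the tote's side walls.
- flap_tip (a point): Middle of the black crossbar (10 mm thick, 78 mm wide) at the flap's end, 65 mm from its hinge.
- tote: Open white tote with six upright vials (fixed, below its rim): 110 mm long (x), 64 wide (y), 56 high, walls 4 mm, 0.3 to 0.55 kg, slick plastic (friction about 0.35). Origin: centre of underside, z up; ends alike. Starts on the bench to the right of the dock. Grip it across its width. Set on the ramp it stays by friction. Seated: origin at x = 204 to 212, y = 0, z = 25 mm in the dock's frame.
- bottle: Bystander: glass bottle with blue screw cap, 54 mm across, 106 mm high, behind the ramp's foot; origin at the centre of its underside.
- beaker: Bystander: clear beaker, 72 mm across, 95 mm high, beyond the dock's far end; origin at the centre of its underside.
- tin: Bystander: round white box with green lid, 74 mm across, 33 mm high, beyond the dock's far end, farther from the robot; origin at the centre of its underside.

How it is judged (in metres and radians):
On the way, in this order (a step that is already met when the one before it is completed fails the run):
1. the tote rests on the ramp, lengthwise between the side rails (x of tote in the frame of dock between 0.015 and 0.12 m and y of tote in the frame of dock between -0.008 and 0.008 m and angle between the y axis of tote and the y axis of dock, either way round below 0.12 rad and angle between tote's own z axis and vertical between 0.1 and 0.32 rad and contact force between tote and dock above 0.3 N), for 0.2 s.
2. the tote slides over the lip with its front under the raised flap (x of tote in the frame of dock between 0.13 and 0.202 m and y of tote in the frame of dock between -0.008 and 0.008 m and value of joint hold_down above 0.03 rad and contact force between tote and dock above 0.1 N), for 0.04 s.
At the end, for the whole second after the job is handed in: The tote rests flat (within 0.05 rad) on the deck behind the lip: origin 202 to 213.5 mm along the dock, within 6 mm of its middle line, 2.5 mm of deck height, 0.12 rad of square; the hold-down flap rests on it (joint 0.15 to 0.4 rad); all at rest (x of tote in the frame of dock between 0.202 and 0.2135 m and y of tote in the frame of dock between -0.006 and 0.006 m and z of tote in the frame of dock between 0.0225 and 0.0275 m and angle between tote's own z axis and vertical below 0.05 rad and angle between the y axis of tote and the y axis of dock, either way round below 0.12 rad and value of joint hold_down between 0.15 and 0.4 rad and linear speed of tote below 0.02 m/s); the robot touches nothing.
It fails at once if the tote is tipped more than 35 degrees (angle between tote's own z axis and vertical above 0.61 rad).
It fails at once if the bottle is moved more than 30 mm (distance of bottle from where it was at the start of the episode above 0.03 m).
It fails at once if the beaker is moved more than 30 mm (distance of beaker from where it was at the start of the episode above 0.03 m).
It fails at once if the tin is moved more than 30 mm (distance of tin from where it was at the start of the episode above 0.03 m).
It also fails if it takes over 50 s, if anything falls off the work surface, if the arm or the gripper's body presses on something with over 40 N, if the wrist force passes 120 N, or if a joint passes its speed limit or range.

### The arm

A 6-joint arm with a two-finger parallel gripper is mounted at the origin on a cart in front of the work surface, level with it; the furniture and walls round the work are solid. World frame = base frame: x ahead of the robot, y to its left, z up, the work surface at z = 0. Lengths are in mm, angles in rad, forces in N, time in s.
With the tool pointing down it reaches from about 350 to 875 mm from the base axis. Payload 4.2 kg.
Tool frame: the origin (TCP) lies midway between the tips of the shut fingers; the grasp point (between the pads) lies 19 mm behind it; z points along the fingers, y is the line along which they close (so a half turn about z gives the same grasp; the last joint's range is limited). The gripper opens to 85 mm and grips with 20 to 120 N. Pads are 22 mm wide; open, the fingers measure 114 mm over their backs; the gripper's body (76 mm by 85 mm) begins 54 mm behind the grasp point. The pads swing forward as they close: fully open they stand 13 mm farther back than shut.
Start: joints at [-0.896, 0.385, 0.008, 0, -1.194, -0.259], TCP at [252.464, -571.718, 231.312] pointing down, gripper open.
Joint ranges: [-3.14, 3.14], [-1.21, 2.06], [-1.07, 1.41], [-3.16, 2.05], [-2.99, -0.16], [-3.1, 3.1]. Speed limits (rad/s): [2.79, 2.79, 3.14, 3.14, 3.14, 3.14].

### API

Orientations are given as a unit quaternion [x, y, z, w].
In Python, from bench import arm gives the robot as it stands.
- The arm moves only by the tool send_rows, never from a script. Its argument "targets" is a list of rows, each an object of numbers: "gripper": the gripper command: -1 is fully open, 1 is shut, values between are in proportion; "x", "y", "z": the shift along the tool's x, y, z in cm; "ax", "ay", "az": the turn, a rotation vector about the tool's x, y, z in degrees. A call has 1 to 5 rows; each row shifts and turns the commanded pose from where the row before left it, along the tool's axes as they then stand; what a row does not reach is not made up. A row lasts 1/12 s, in which the tool goes at most 41.7 mm and 7.16 degrees, less where a joint would pass 70% of its speed; a pose out of reach is approached as far as the arm can. A call is refused whole if a number of a shift passes 4.17 or a number of a turn 7.16, either way. A call with a gripper value outside its range is refused whole. The fingers move at their own pace and stop on an object; the grip force is fixed at half the most. Time passes only in rows, so rows that do not move let the fingers close. It gives the time, the measured TCP pose, the force, the opening and the grip force at its end, in the units of the state.
- arm.read_state(): the state, without advancing time (a new reading comes with each control period).
- arm.get_image(name): name is "scene" or "top" or "wrist"; returns (picture, depth): 480x640x3 uint8, red, green, blue; 480x640 float32, mm along the optical axis (not along the pixel's ray), 0 where there is no reading.
- arm.camera_model(name): a dict with "fx", "fy", "cx", "cy" (pixels), "cam_to_world" (4x4, takes a point from camera to world coordinates). Camera axes: x right, y down, z forward; pixel columns grow to the right and rows downward; lengths in mm; the calibration is good to about 2 mm. A picture is of the moment at which its call begins: read the wrist's pose just before it. camera_model takes no time and is no camera call; for the wrist camera it gives the pose at the moment of the call.
- arm.job_done(): hands the job in; it is judged then, once.
Trained networks look in the newest picture that a camera, given by its name, has taken for a name from the list of things; names that differ only in an ending like _2 or _b are one class to them, and where a whole thing is asked for, a point or a joint stands for the part that bears it (a point fixed in the world has none). Each returns a list of dicts, best first, with "score" (0 to 1); they miss things now and then, are a little off and sometimes report something else, mostly with a low value. They report only what shows in the picture. A call takes as long as a camera call.
- arm.boxes_of(camera, thing): "rect" ([left, top, width, height] in pixels, round what is visible of it).
The state is a dict: "clock": time; "joints": joint angles; "joint_vel": joint speeds; "joint_efforts": joint torques, N m; "position": TCP position; "ee_rot": TCP orientation; "contact_force": force on the tool from outside, world axes, zero at the start; "wrist_torque": the same for the moment, N m; "gripper_width": finger opening in mm; "grasp_force": force on a finger pad.
Only numpy, scipy, OpenCV 4.12 (cv2) and the standard library are available. Lean on these libraries where they do the work, as an engineer would, in place of code of your own. Each camera call takes 0.05 s, during which the arm holds its last target. There are 200 camera calls.

## Working session

There is one attempt and no reset: what is moved stays moved. The work goes in short steps, Python scripts to look and compute and a tool call to move; the robot and the scene stay as the last step left them, time stands still between calls to the robot, and variables do not carry over. Pictures are saved under pics/ and viewed, at most 10 in all, crops included, and the job is handed in when it is done.

Besides the shell and the picture viewer there is one more tool, called after ">>>" as name([rows], argument=value, ...), one row to a line, values as JSON. send_rows: Moves the arm, as the interface text tells. Its arguments: {"type":"object","properties":{"targets":{"type":"array"}},"required":["targets"]}

```bash
mkdir -p pics; ls
cat > h.py <<'E'
from bench import arm
import numpy as np, cv2
from scipy.spatial.transform import Rotation as R
def pts(cam):
    m=arm.camera_model(cam)
    im,d=arm.get_image(cam)
    v,u=np.mgrid[0:480,0:640]
    P=np.stack([(u-m['cx'])*d/m['fx'],(v-m['cy'])*d/m['fy'],d,np.ones_like(d)],-1)
    W=P@np.array(m['cam_to_world']).T
    W=W[...,:3]; W[d==0]=np.nan
    return im,d,W
def save(im,n): cv2.imwrite('pics/'+n,im[...,::-1])
E
python3 - <<'E'
from h import *
s=arm.read_state(); print(s)
im,d,W=pts('scene'); save(im,'s1.png'); np.save('Ws.npy',W)
im,d,W=pts('top'); save(im,'t1.png'); np.save('Wt.npy',W); np.save('imt.npy',im)
for t in ['dock','tote','bottle','beaker','tin','hood_edge','flap_tip']:
    r=arm.boxes_of('top',t)[:2]; print(t,[(x['rect'],x['score']) for x in r])
E
```

```text
pics
{'clock': 0.0, 'joints': array([-8.96396224e-01,  3.85546642e-01,  6.63104040e-03, -4.95782100e-04,
       -1.19399498e+00, -2.58595630e-01]), 'joint_vel': array([ 0.0003904 ,  0.00198856,  0.00079345, -0.0002135 , -0.00045968,
       -0.00020296]), 'joint_efforts': array([-1.01086483e-03, -3.92289627e+01,  1.88403511e+01,  4.18618441e+00,
       -4.70101790e-03, -4.05964244e-06]), 'position': array([ 252.23369676, -571.20656009,  230.23008365]), 'ee_rot': array([-2.06318158e-01,  9.78484362e-01,  1.04779929e-03, -2.69669883e-04]), 'contact_force': array([ 0.15462279, -0.10281488, -0.16476854]), 'wrist_torque': array([-0.02527722, -0.01659243,  0.01111742]), 'grasp_force': 0.0, 'gripper_width': 85.46674144330564}
dock [([220.3, 191.3, 125.5, 98.2], 0.58), ([395.8, 180.0, 29.8, 24.6], 0.2)]
tote [([420.2, 269.9, 50.6, 32.8], 0.82)]
bottle [([397.5, 181.9, 28.0, 24.3], 0.82)]
beaker [([154.3, 257.5, 39.6, 35.3], 0.77), ([220.1, 192.5, 128.7, 92.7], 0.7)]
tin [([171.0, 199.8, 31.7, 28.1], 0.96)]
hood_edge [([222.3, 195.0, 124.4, 90.4], 0.65)]
flap_tip []
```

View pics/t1.png

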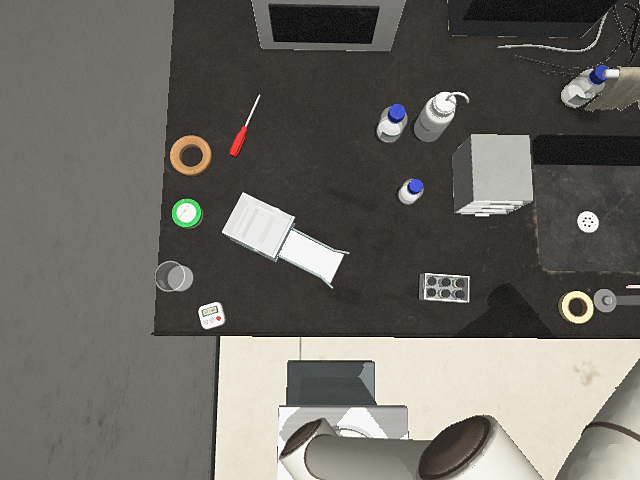

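View pics/s1.png

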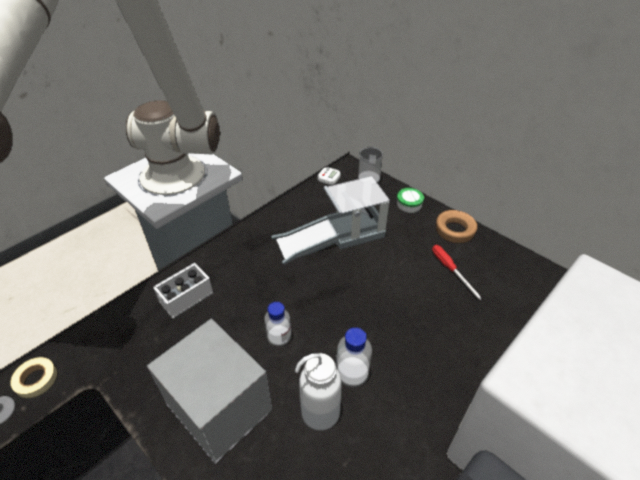

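Run:
```python
from h import *
W=np.load('Wt.npy')
m=arm.camera_model('top'); print(m)
for n,(l,t,w,h) in dict(dock=(216,187,134,106),tote=(416,265,60,42),bottle=(394,178,36,32)).items():
    P=W[t:t+h,l:l+w].reshape(-1,3); P=P[~np.isnan(P[:,0])]
    z=P[:,2]; print(n,np.histogram(z,bins=np.arange(-5,160,8)))
P=W[265:307,416:476].reshape(-1,3);P=P[(P[:,2]>45)&(P[:,2]<70)]
print(P.min(0),P.max(0),cv2.minAreaRect(P[:,:2].astype(np.float32)),np.median(P[:,2]))
```

```text
{'fx': 459.48498172012637, 'fy': 459.48498172012637, 'cx': 321.5857158965979, 'cy': 232.6417225017388, 'cam_to_world': array([[ 7.53003143e-03, -9.88341790e-01,  1.52065130e-01,
         4.00213951e+02],
       [-9.99736080e-01, -1.07413305e-02, -2.03074937e-02,
         7.97194202e+01],
       [ 2.17041265e-02, -1.51872081e-01, -9.88161830e-01,
         1.17997921e+03],
       [ 0.00000000e+00,  0.00000000e+00,  0.00000000e+00,
         1.00000000e+00]])}
dock (array([8159, 1543,  510,  609,  413,   76,   12,    4,    3,    6,    2,
          1,    7,    0,    4,   12, 1477, 1222,    0,    0]), array([ -5,   3,  11,  19,  27,  35,  43,  51,  59,  67,  75,  83,  91,
        99, 107, 115, 123, 131, 139, 147, 155]))
tote (array([972, 246,  73, 285,  91, 142, 144, 507,  40,   0,   0,   0,   0,
         0,   0,   0,   0,   0,   0,   0]), array([ -5,   3,  11,  19,  27,  35,  43,  51,  59,  67,  75,  83,  91,
        99, 107, 115, 123, 131, 139, 147, 155]))
bottle (array([515, 125,  15,  18,  18,  16,  23,  18,  18,  52, 107,  34,  17,
        92,  71,   0,   0,   0,   0,   0]), array([ -5,   3,  11,  19,  27,  35,  43,  51,  59,  67,  75,  83,  91,
        99, 107, 115, 123, 131, 139, 147, 155]))
[ 408.28486626 -303.91073863   45.06382091] [ 475.91041222 -192.61165593   63.1387196 ] ((441.7074279785156, -248.85745239257812), (110.33892822265625, 64.20939636230469), 86.7499771118164) 54.04285568395608
```

The top view shows the tote at px (444,288), the dock running from its foot at (340,268) to the hood at (258,225), and the bottle at (411,191). Next I fit the dock pose.

Run:
```python
from h import *
W=np.load('Wt.npy')
P=W[187:293,216:350].reshape(-1,3);P=P[~np.isnan(P[:,0])]
H=P[P[:,2]>123]; r=cv2.minAreaRect(H[:,:2].astype(np.float32)); print(r, np.median(H[:,2]))
b=cv2.boxPoints(r); print(b)
e=[b[1]-b[0],b[2]-b[1]]; e=max(e,key=np.linalg.norm); 
# PCA rough direction
ex=e/np.linalg.norm(e)
if ex[1]<0: ex=-ex
ey=np.array([-ex[1],ex[0]]); c=np.array(r[0]); print('yaw',np.degrees(np.arctan2(ex[1],ex[0])))
D=(P[:,:2]-c)
u=D@ex; v=D@ey
for a in range(-230,80,10):
    k=(u>=a)&(u<a+10)&(P[:,2]>3)&(P[:,2]<60)
    k2=(u>=a)&(u<a+10)&(abs(v)<22)&(P[:,2]<60)
    if k.sum(): print(a+5,k.sum(),v[k].min().round(1),v[k].max().round(1),'z',np.median(P[k2,2]).round(1))
```

```text
((579.06396484375, 205.69203186035156), (137.7330780029297, 110.4455337524414), 64.66703796386719) 130.79062973145506
[[499.68515  167.07654 ]
 [599.5098   119.819336]
 [658.44275  244.30753 ]
 [558.6181   291.56473 ]]
yaw 64.667046
-225 15 -51.3 61.9 z 0.4
-215 44 -64.5 53.9 z 0.5
-205 64 -63.3 61.7 z 1.7
-195 117 -103.7 67.3 z 3.9
-185 147 -137.2 79.6 z 5.7
-175 154 -142.9 69.3 z 8.0
-165 170 -173.2 89.5 z 11.2
-155 176 -194.0 92.8 z 12.8
-145 179 -195.3 92.7 z 14.5
-135 180 -203.7 103.9 z 16.5
-125 169 -188.1 98.1 z 18.6
-115 166 -180.3 111.6 z 21.2
-105 178 -184.1 117.1 z 22.5
-95 165 -182.4 115.9 z 25.5
-85 170 -174.9 125.8 z 27.6
-75 169 -170.2 120.2 z 29.6
-65 195 -166.9 139.1 z 31.1
-55 95 -161.6 133.4 z 25.0
-45 36 -157.7 144.6 z nan
-35 47 -153.8 141.1 z nan
-25 42 -147.2 127.6 z nan
-15 29 -141.4 159.9 z nan
-5 43 -136.8 165.4 z nan
5 34 -132.2 163.2 z nan
15 45 -116.8 170.9 z nan
25 44 -121.7 178.5 z nan
35 39 -114.6 173.0 z nan
45 35 -94.9 155.0 z nan
55 25 -105.5 153.8 z nan
65 30 -105.8 141.5 z nan
75 15 -96.6 112.2 z nan
  return _methods._mean(a, axis=axis, dtype=dtype,
  ret = ret.dtype.type(ret / rcount)
```

```bash
cat >> h.py <<'E'
YAW=np.radians(64.67); EX=np.array([np.cos(YAW),np.sin(YAW),0]); EY=np.array([-EX[1],EX[0],0]); EZ=np.array([0,0,1.])
DO=np.array([489.9,17.2,0.])
def d2w(x,y,z): return DO+x*EX+y*EY+z*EZ
def w2d(p): q=np.asarray(p)-DO; return np.stack([q@EX,q@EY,q@EZ],-1)
def cur():
    s=arm.read_state(); return np.array(s['position']),R.from_quat(s['ee_rot']),s
def plan(p1,R1,n,p0=None,R0=None):
    "n rows of shift (cm) and turn (deg), shift in the tool frame before each turn"
    if p0 is None: p0,R0,_=cur()
    dr=(R0.inv()*R1).as_rotvec(); dp=(np.asarray(p1)-p0)/n
    for i in range(n):
        Ri=R0*R.from_rotvec(dr*i/n)
        print('xyz',np.round(Ri.inv().apply(dp)/10,2),'a',np.round(np.degrees(dr/n),2))
def down(yang,lean=0):
    "tool y at world angle yang (deg), tool z down, then lean (deg) about tool y"
    a=np.radians(yang); y=np.array([np.cos(a),np.sin(a),0]); z=-EZ; x=np.cross(y,z)
    return R.from_matrix(np.stack([x,y,z],1))*R.from_euler('y',lean,degrees=True)
E
python3 - <<'E'
from h import *
p,r,s=cur()
m=np.array(arm.camera_model('wrist')['cam_to_world']); print('cam in tool',r.inv().apply(m[:3,3]-p), (r.inv().as_matrix()@m[:3,:3]).round(2))
R1=down(176.75); plan([441.7,-248.9,200],R1,9)
print(w2d([612,-110,0]))
E
```

```text
cam in tool [  65.58300444   -1.32868056 -143.19343456] [[-0.   -0.97 -0.26]
 [ 1.   -0.    0.  ]
 [-0.   -0.26  0.97]]
xyz [-3.37  2.43  0.35] a [ 0.    0.   -6.99]
xyz [-3.64  2.    0.35] a [ 0.    0.   -6.99]
xyz [-3.86  1.54  0.35] a [ 0.    0.   -6.99]
xyz [-4.02  1.06  0.35] a [ 0.    0.   -6.99]
xyz [-4.12  0.57  0.35] a [ 0.    0.   -6.99]
xyz [-4.16  0.06  0.35] a [ 0.    0.   -6.99]
xyz [-4.13 -0.45  0.35] a [ 0.    0.   -6.99]
xyz [-4.05 -0.95  0.35] a [ 0.    0.   -6.99]
xyz [-3.9  -1.43  0.35] a [ 0.    0.   -6.99]
[ -62.73263453 -164.78126885    0.        ]
```

>>> send_rows([
  {"x": -3.0,"y": 2.2,"z": 0.3,"az": -6.3,"gripper": -1},
  {"x": -3.3,"y": 1.8,"z": 0.3,"az": -6.3,"gripper": -1},
  {"x": -3.5,"y": 1.45,"z": 0.3,"az": -6.3,"gripper": -1},
  {"x": -3.6,"y": 1.05,"z": 0.3,"az": -6.3,"gripper": -1},
  {"x": -3.7,"y": 0.65,"z": 0.3,"az": -6.3,"gripper": -1},
])

```text
$.targets[0]: bad value
```

Run:
```python
from h import *
p,r,s=cur(); print(p,s['joints'],s['clock'])
plan([441.7,-248.9,160],down(176.75),5)
```

```text
[ 252.42159375 -571.6837309   231.20361739] [-8.96437632e-01  3.84794404e-01  7.78404004e-03 -4.00269829e-05
 -1.19399575e+00 -2.58583197e-01] 0.45
xyz [-6.07  4.38  1.42] a [  0.     0.   -12.59]
xyz [-6.88  2.95  1.42] a [  0.     0.   -12.59]
xyz [-7.36  1.38  1.42] a [  0.     0.   -12.59]
xyz [-7.48 -0.26  1.42] a [  0.     0.   -12.59]
xyz [-7.24 -1.88  1.42] a [  0.     0.   -12.59]
```

>>> send_rows([
  {"x": -3.0,"y": 2.2,"z": 0.3,"ax": 0,"ay": 0,"az": -6.3,"gripper": -1},
  {"x": -3.3,"y": 1.8,"z": 0.3,"ax": 0,"ay": 0,"az": -6.3,"gripper": -1},
  {"x": -3.5,"y": 1.45,"z": 0.3,"ax": 0,"ay": 0,"az": -6.3,"gripper": -1},
  {"x": -3.6,"y": 1.05,"z": 0.3,"ax": 0,"ay": 0,"az": -6.3,"gripper": -1},
  {"x": -3.7,"y": 0.65,"z": 0.3,"ax": 0,"ay": 0,"az": -6.3,"gripper": -1},
])

```text
clock: 0.87
position: [349.3, -409.1, 216.3]
ee_rot: [-0.466, 0.885, -0.0, 0.0]
contact_force: [0.5, -0.5, 0.1]
gripper_width: 85.4
grasp_force: 0.0
```

Run:
```python
from h import *
p,r,s=cur(); print(p,s['joints'],s['clock'])
plan([441.7,-248.9,160],down(176.75),5)
```

```text
[ 349.2698003  -409.13230319  216.33946621] [-5.62533441e-01  2.48661357e-01 -2.29504405e-01  4.29269440e-05
 -1.09218501e+00 -3.78269247e-02] 0.8667
xyz [-3.69  0.29  1.13] a [-0.   -0.   -6.23]
xyz [-3.7  -0.12  1.13] a [-0.   -0.   -6.23]
xyz [-3.66 -0.52  1.13] a [-0.   -0.   -6.23]
xyz [-3.59 -0.91  1.13] a [-0.   -0.   -6.23]
xyz [-3.47 -1.3   1.13] a [-0.   -0.   -6.23]
```

>>> send_rows([
  {"x": -3.7,"y": 0.3,"z": 1.1,"ax": 0,"ay": 0,"az": -6.2,"gripper": -1},
  {"x": -3.7,"y": -0.1,"z": 1.1,"ax": 0,"ay": 0,"az": -6.2,"gripper": -1},
  {"x": -3.65,"y": -0.5,"z": 1.1,"ax": 0,"ay": 0,"az": -6.2,"gripper": -1},
  {"x": -3.6,"y": -0.9,"z": 1.1,"ax": 0,"ay": 0,"az": -6.2,"gripper": -1},
  {"x": -3.5,"y": -1.3,"z": 1.1,"ax": 0,"ay": 0,"az": -6.2,"gripper": -1},
])

```text
clock: 1.28
position: [442.5, -248.5, 161.3]
ee_rot: [-0.686, 0.728, -0.0, 0.0]
contact_force: [0.5, -0.3, 0.2]
gripper_width: 85.0
grasp_force: 0.0
```

Run:
```python
from h import *
im,d,W=pts('wrist'); save(im,'w1.png')
p,r,s=cur(); print(p,s['joints'],s['clock'])
k=(W[...,2]>48)&(W[...,2]<62)&(np.hypot(W[...,0]-441,W[...,1]+249)<90)
P=W[k]; print(k.sum(),cv2.minAreaRect(P[:,:2].astype(np.float32)),np.percentile(P[:,2],[5,50,95]))
q=cv2.minAreaRect(np.argwhere(k)[:,::-1].astype(np.float32));print(q)
```

```text
[ 444.21977482 -244.30676178  159.13080111] [-0.18313749  0.25451589 -0.38052291 -0.00199172 -0.93685461  0.13381829] 1.3333
7510 ((442.2994079589844, -250.20196533203125), (110.0589828491211, 64.20562744140625), 86.49414825439453) [50.74607433 53.29983122 57.21521344]
((319.0, 232.5), (153.0, 96.0), 90.0)
```

Run:
```python
from h import *
p,r,s=cur(); print(p,s['joint_vel'])
plan([442,-249.5,100],down(176.6),2)
```

```text
[ 444.21977482 -244.30676178  159.13080111] [-0.08415743 -0.0003541   0.01819963  0.01424715 -0.07278872 -0.07316838]
xyz [0.27 0.1  2.96] a [0.03 0.05 0.25]
xyz [0.27 0.1  2.96] a [0.03 0.05 0.25]
```

>>> send_rows([
  {"x": 0,"y": 0,"z": 3,"ax": 0,"ay": 0,"az": 0,"gripper": -1},
  {"x": 0,"y": 0,"z": 3,"ax": 0,"ay": 0,"az": 0,"gripper": -1},
  {"x": 0,"y": 0,"z": 0,"ax": 0,"ay": 0,"az": 0,"gripper": -1},
  {"x": 0,"y": 0,"z": 0,"ax": 0,"ay": 0,"az": 0,"gripper": -1},
])

```text
clock: 1.67
position: [441.0, -250.1, 100.6]
ee_rot: [-0.684, 0.729, 0.001, -0.001]
contact_force: [-0.1, -0.3, 0.3]
gripper_width: 85.4
grasp_force: 0.0
```

Run:
```python
from h import *
p,r,s=cur(); print(p,s['joint_vel'])
plan([442,-249.5,15],down(176.6),4)
```

```text
[ 441.03261564 -250.08991315  100.63113818] [-8.37061663e-03 -3.99040737e-02  5.27006609e-02  1.81847648e-02
  3.89951011e-05  1.25554984e-03]
xyz [-0.02 -0.03  2.14] a [ 0.05  0.   -0.06]
xyz [-0.02 -0.03  2.14] a [ 0.05  0.   -0.06]
xyz [-0.02 -0.03  2.14] a [ 0.05  0.   -0.06]
xyz [-0.02 -0.03  2.14] a [ 0.05  0.   -0.06]
```

>>> send_rows([
  {"x": 0,"y": -0.1,"z": 3,"ax": 0,"ay": 0,"az": 0,"gripper": -1},
  {"x": 0,"y": 0,"z": 3,"ax": 0,"ay": 0,"az": 0,"gripper": -1},
  {"x": 0,"y": 0,"z": 1.8,"ax": 0,"ay": 0,"az": 0,"gripper": -1},
  {"x": 0,"y": 0,"z": 0.7,"ax": 0,"ay": 0,"az": 0,"gripper": -1},
  {"x": 0,"y": 0,"z": 0,"ax": 0,"ay": 0,"az": 0,"gripper": 1},
])

```text
clock: 2.08
position: [443.0, -250.7, 16.4]
ee_rot: [-0.684, 0.73, 0.0, -0.0]
contact_force: [-0.3, -0.0, -0.0]
gripper_width: 75.7
grasp_force: 0.0
```

>>> send_rows([
  {"x": 0,"y": 0,"z": 0,"ax": 0,"ay": 0,"az": 0,"gripper": 1},
  {"x": 0,"y": 0,"z": 0,"ax": 0,"ay": 0,"az": 0,"gripper": 1},
  {"x": 0,"y": 0,"z": 0,"ax": 0,"ay": 0,"az": 0,"gripper": 1},
  {"x": 0,"y": 0,"z": 0,"ax": 0,"ay": 0,"az": 0,"gripper": 1},
])

```text
clock: 2.42
position: [444.1, -250.7, 18.1]
ee_rot: [-0.684, 0.729, -0.002, 0.001]
contact_force: [0.2, 0.2, 6.2]
gripper_width: 63.1
grasp_force: 68.6
```

>>> send_rows([
  {"x": 0,"y": 0,"z": -1,"ax": 0,"ay": 0,"az": 0,"gripper": 1},
  {"x": 0,"y": 0,"z": -3,"ax": 0,"ay": 0,"az": 0,"gripper": 1},
  {"x": 0,"y": 0,"z": -3.8,"ax": 0,"ay": 0,"az": 0,"gripper": 1},
  {"x": 0,"y": 0,"z": -3.2,"ax": 0,"ay": 0,"az": 0,"gripper": 1},
  {"x": 0,"y": 0,"z": -1,"ax": 0,"ay": 0,"az": 0,"gripper": 1},
])

```text
clock: 2.83
position: [445.1, -250.9, 141.6]
ee_rot: [-0.684, 0.729, -0.004, 0.002]
contact_force: [0.9, 0.0, -3.5]
gripper_width: 63.3
grasp_force: 68.4
```

Run:
```python
from h import *
p,r,s=cur(); print(p,s['contact_force'],s['gripper_width'])
plan(d2w(20,0,165),down(154.67,-12),10); print(d2w(20,0,0))
```

```text
[ 445.11560162 -250.93109378  141.64775114] [ 0.8687184   0.00432246 -3.53624663] 63.34172517925398
xyz [-2.89 -0.35 -0.24] a [ 0.17 -1.19  2.17]
xyz [-2.91 -0.24 -0.18] a [ 0.17 -1.19  2.17]
xyz [-2.92 -0.13 -0.11] a [ 0.17 -1.19  2.17]
xyz [-2.92 -0.02 -0.05] a [ 0.17 -1.19  2.17]
xyz [-2.92  0.09  0.01] a [ 0.17 -1.19  2.17]
xyz [-2.91  0.2   0.07] a [ 0.17 -1.19  2.17]
xyz [-2.9   0.31  0.13] a [ 0.17 -1.19  2.17]
xyz [-2.88  0.42  0.19] a [ 0.17 -1.19  2.17]
xyz [-2.86  0.53  0.24] a [ 0.17 -1.19  2.17]
xyz [-2.84  0.63  0.3 ] a [ 0.17 -1.19  2.17]
[498.45662363  35.27717323   0.        ]
```

>>> send_rows([
  {"x": -2.9,"y": -0.35,"z": -0.24,"ax": 0.2,"ay": -1.2,"az": 2.2,"gripper": 1},
  {"x": -2.9,"y": -0.24,"z": -0.18,"ax": 0.2,"ay": -1.2,"az": 2.2,"gripper": 1},
  {"x": -2.9,"y": -0.13,"z": -0.1,"ax": 0.2,"ay": -1.2,"az": 2.2,"gripper": 1},
  {"x": -2.9,"y": 0,"z": -0.05,"ax": 0.2,"ay": -1.2,"az": 2.2,"gripper": 1},
  {"x": -2.9,"y": 0.1,"z": 0,"ax": 0.2,"ay": -1.2,"az": 2.2,"gripper": 1},
])

```text
clock: 3.25
position: [467.9, -106.0, 147.2]
ee_rot: [-0.609, 0.791, 0.031, 0.044]
contact_force: [0.1, -0.0, -4.4]
gripper_width: 63.1
grasp_force: 68.2
```

>>> send_rows([
  {"x": -2.9,"y": 0.2,"z": 0.07,"ax": 0.2,"ay": -1.2,"az": 2.2,"gripper": 1},
  {"x": -2.9,"y": 0.3,"z": 0.13,"ax": 0.2,"ay": -1.2,"az": 2.2,"gripper": 1},
  {"x": -2.9,"y": 0.4,"z": 0.2,"ax": 0.2,"ay": -1.2,"az": 2.2,"gripper": 1},
  {"x": -2.9,"y": 0.5,"z": 0.25,"ax": 0.2,"ay": -1.2,"az": 2.2,"gripper": 1},
  {"x": -2.8,"y": 0.6,"z": 0.3,"ax": 0.2,"ay": -1.2,"az": 2.2,"gripper": 1},
])

```text
clock: 3.67
position: [496.0, 36.5, 158.8]
ee_rot: [-0.528, 0.843, 0.06, 0.087]
contact_force: [0.5, 0.1, -4.1]
gripper_width: 63.6
grasp_force: 68.2
```

>>> send_rows([
  {"x": 0,"y": 0,"z": 0,"ax": 0,"ay": 0,"az": 0,"gripper": 1},
  {"x": 0,"y": 0,"z": 0,"ax": 0,"ay": 0,"az": 0,"gripper": 1},
  {"x": 0,"y": 0,"z": 0,"ax": 0,"ay": 0,"az": 0,"gripper": 1},
])

```text
clock: 3.92
position: [496.1, 34.8, 158.8]
ee_rot: [-0.529, 0.842, 0.059, 0.086]
contact_force: [0.1, 0.5, -3.7]
gripper_width: 63.0
grasp_force: 68.0
```

Run:
```python
from h import *
im,d,W=pts('wrist'); save(im,'w2.png'); np.save('Ww2.npy',W)
p,r,s=cur(); print(p,w2d(p),s['joints'],s['clock']); print((r.inv()*down(154.67,-12)).as_rotvec(degrees=True))
imt,d,W=pts('top'); save(imt,'t2.png'); np.save('Wt2.npy',W)
```

```text
[496.29291519  34.48364391 158.97500285] [ 18.35705971   1.61619002 158.97500285] [ 0.29019673  0.20397092 -0.38894062 -0.21233205 -0.85266246 -0.61029802] 3.9667
[ 0.3548582  -0.00595292 -0.49575666]
```

View pics/w2.png

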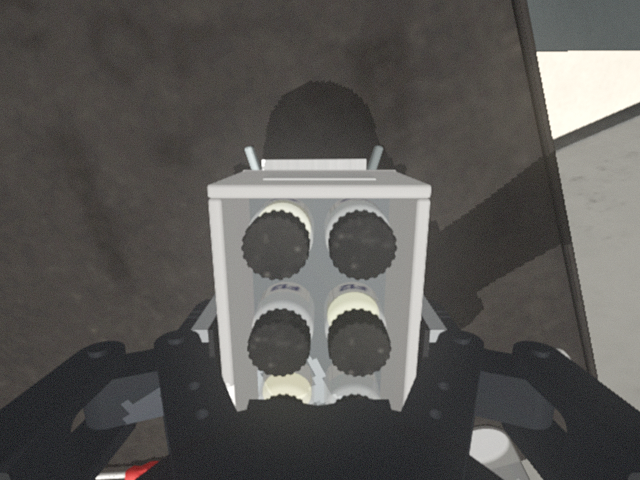

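The wrist view shows the gripped tote, with the ramp foot's edge just beyond it from (262,160) to (366,160) and the flared rail ends at (249,150) and (378,150). I'll check those points against the dock pose.

Run:
```python
from h import *
W=np.load('Ww2.npy')
m=arm.camera_model('wrist'); M=np.array(m['cam_to_world'])
def ray(u,v,z):
    dr=M[:3,:3]@np.array([(u-m['cx'])/m['fx'],(v-m['cy'])/m['fy'],1]); return M[:3,3]+dr*(z-M[2,3])/dr[2]
for u,v,z in [(262,160,0),(366,160,0),(247,148,10),(379,148,10),(210,190,0)]:
    print(u,v,w2d(W[v,u]).round(1),w2d(ray(u,v,z)).round(1))
for v in (162,165,167):
    print(v,[w2d(W[v,u]).round(1).tolist() for u in (266,290,314,338,362)])
```

```text
262 160 [ -0.9 -41.3  -0.1] [ -1.1 -42.    0. ]
366 160 [-0.2 40.   0.4] [-0.2 39.4  0. ]
247 148 [-12.5 -50.3   9.5] [-12.9 -51.   10. ]
379 148 [-11.3  48.2   8.5] [-11.8  47.2  10. ]
210 190 [-41.5 -29.2 186.2] [ 23.  -86.1   0. ]
162 [[0.3, -38.1, 1.5], [0.5, -19.4, 1.5], [0.5, -0.7, 2.1], [1.1, 18.1, 0.7], [1.1, 36.8, 1.3]]
165 [[2.5, -38.1, 2.3], [2.7, -19.4, 2.1], [3.5, -0.7, -0.1], [3.5, 18.1, 0.9], [3.5, 36.9, 1.4]]
167 [[4.0, -38.2, 2.6], [4.8, -19.6, 0.4], [4.4, -0.7, 2.4], [4.7, 18.1, 2.0], [4.9, 36.9, 2.0]]
```

Run:
```python
from h import *
p,r,s=cur(); R1=down(154.67,-12)
a=d2w(56,-0.4,93); plan(a,R1,3); print(); plan(d2w(70,-0.4,39),R1,3,a,R1)
```

```text
xyz [-0.77 -0.06  2.42] a [ 0.11  0.   -0.17]
xyz [-0.77 -0.06  2.42] a [ 0.11  0.   -0.17]
xyz [-0.77 -0.06  2.42] a [ 0.11  0.   -0.17]

xyz [-0.08 -0.    1.86] a [0. 0. 0.]
xyz [-0.08 -0.    1.86] a [0. 0. 0.]
xyz [-0.08 -0.    1.86] a [0. 0. 0.]
```

>>> send_rows([
  {"x": -0.77,"y": -0.06,"z": 2.4,"ax": 0.1,"ay": 0,"az": -0.2,"gripper": 1},
  {"x": -0.77,"y": -0.06,"z": 2.4,"ax": 0.1,"ay": 0,"az": -0.2,"gripper": 1},
  {"x": -0.77,"y": -0.06,"z": 2.4,"ax": 0.1,"ay": 0,"az": 0,"gripper": 1},
  {"x": 0,"y": 0,"z": 0,"ax": 0,"ay": 0,"az": 0,"gripper": 1},
  {"x": 0,"y": 0,"z": 0,"ax": 0,"ay": 0,"az": 0,"gripper": 1},
])

```text
clock: 4.43
position: [514.2, 67.6, 92.9]
ee_rot: [-0.531, 0.841, 0.056, 0.087]
contact_force: [0.4, -0.5, -3.7]
gripper_width: 63.5
grasp_force: 68.4
```

Run:
```python
from h import *
p,r,s=cur(); R1=down(154.67,-12); print(w2d(p),s['contact_force'])
plan(d2w(70,-0.4,40),R1,3)
```

```text
[55.93366836 -0.40500614 92.90512125] [ 0.37141201 -0.53281029 -3.67872319]
xyz [-0.09 -0.    1.82] a [ 0.03 -0.03 -0.03]
xyz [-0.09 -0.    1.82] a [ 0.03 -0.03 -0.03]
xyz [-0.09 -0.    1.82] a [ 0.03 -0.03 -0.03]
```

>>> send_rows([
  {"x": -0.1,"y": 0,"z": 1.8,"ax": 0,"ay": 0,"az": 0,"gripper": 1},
  {"x": -0.1,"y": 0,"z": 1.8,"ax": 0,"ay": 0,"az": 0,"gripper": 1},
  {"x": -0.1,"y": 0,"z": 1.4,"ax": 0,"ay": 0,"az": 0,"gripper": 1},
  {"x": 0,"y": 0,"z": 0.3,"ax": 0,"ay": 0,"az": 0,"gripper": 1},
  {"x": 0,"y": 0,"z": 0,"ax": 0,"ay": 0,"az": 0,"gripper": 1},
])

```text
clock: 4.85
position: [521.2, 80.4, 43.3]
ee_rot: [-0.531, 0.841, 0.056, 0.089]
contact_force: [1.2, -0.1, -2.9]
gripper_width: 63.4
grasp_force: 68.5
```

Run:
```python
from h import *
p,r,s=cur(); print(w2d(p),s['contact_force'],s['wrist_torque'])
```

```text
[70.52190851 -1.25781222 43.32051402] [ 1.2136366  -0.06871452 -2.88194901] [-0.5671386   0.32707543 -0.00993591]
```

>>> send_rows([
  {"x": 0,"y": 0.07,"z": 0.3,"ax": 0,"ay": 0,"az": 0,"gripper": 1},
  {"x": 0,"y": 0,"z": 0.3,"ax": 0,"ay": 0,"az": 0,"gripper": 1},
  {"x": 0,"y": 0,"z": 0,"ax": 0,"ay": 0,"az": 0,"gripper": 1},
])

```text
clock: 5.1
position: [521.3, 82.4, 37.8]
ee_rot: [-0.531, 0.841, 0.056, 0.09]
contact_force: [0.5, -0.7, -3.7]
gripper_width: 63.3
grasp_force: 68.5
```

Run:
```python
from h import *
p,r,s=cur(); print(w2d(p),s['contact_force'],s['wrist_torque'])
```

```text
[72.33499579 -0.46129599 37.79624114] [ 0.47807381 -0.7096163  -3.69943882] [-0.5719068   0.3067878  -0.04070162]
```

Still hanging; continue down gently until contact.

>>> send_rows([
  {"x": 0,"y": 0,"z": 0.2,"ax": 0,"ay": 0,"az": 0,"gripper": 1},
  {"x": 0,"y": 0,"z": 0.2,"ax": 0,"ay": 0,"az": 0,"gripper": 1},
  {"x": 0,"y": 0,"z": 0,"ax": 0,"ay": 0,"az": 0,"gripper": 1},
])

```text
clock: 5.35
position: [521.8, 83.3, 34.2]
ee_rot: [-0.532, 0.84, 0.056, 0.09]
contact_force: [-2.1, -1.2, 1.5]
gripper_width: 63.5
grasp_force: 69.1
```

Run:
```python
from h import *
p,r,s=cur(); print(w2d(p),s['contact_force'],s['wrist_torque'])
```

```text
[73.39248972 -0.59822233 34.1677304 ] [-2.09610559 -1.183476    1.48140347] [-0.71370164  0.57691688  0.02677033]
```

>>> send_rows([
  {"x": 0,"y": 0,"z": 0.1,"ax": 0,"ay": 0,"az": 0,"gripper": 1},
  {"x": 0,"y": 0,"z": 0,"ax": 0,"ay": 0,"az": 0,"gripper": 1},
  {"x": 0,"y": 0,"z": 0,"ax": 0,"ay": 0,"az": 0,"gripper": -1},
  {"x": 0,"y": 0,"z": 0,"ax": 0,"ay": 0,"az": 0,"gripper": -1},
  {"x": 0,"y": 0,"z": 0,"ax": 0,"ay": 0,"az": 0,"gripper": -1},
])

```text
clock: 5.77
position: [522.2, 83.7, 32.8]
ee_rot: [-0.532, 0.84, 0.056, 0.09]
contact_force: [0.6, -0.4, 0.6]
gripper_width: 85.5
grasp_force: 0.0
```

>>> send_rows([
  {"x": 0,"y": 0,"z": 0,"ax": 0,"ay": 0,"az": 0,"gripper": -1},
  {"x": 0,"y": 0,"z": -1,"ax": 0,"ay": 0,"az": 0,"gripper": -1},
  {"x": 0,"y": 0,"z": -3,"ax": 0,"ay": 0,"az": 0,"gripper": -1},
  {"x": 0,"y": 0,"z": -3.5,"ax": 0,"ay": 0,"az": 0,"gripper": -1},
  {"x": 0,"y": 0,"z": -3.5,"ax": 0,"ay": 0,"az": 0,"gripper": -1},
])

```text
clock: 6.18
position: [511.0, 62.1, 141.2]
ee_rot: [-0.532, 0.841, 0.056, 0.088]
contact_force: [1.0, 0.8, 0.7]
gripper_width: 85.3
grasp_force: 0.0
```

>>> send_rows([
  {"x": 0,"y": 0,"z": -2,"ax": 0,"ay": 0,"az": 0,"gripper": -0.3},
  {"x": 0,"y": 0,"z": 0,"ax": 0,"ay": 0,"az": 0,"gripper": -0.3},
  {"x": 0,"y": 0,"z": 0,"ax": 0,"ay": 0,"az": 0,"gripper": -0.3},
])

```text
clock: 6.43
position: [510.2, 58.9, 161.5]
ee_rot: [-0.531, 0.84, 0.055, 0.091]
contact_force: [-0.2, 0.5, -0.9]
gripper_width: 55.6
grasp_force: 0.0
```

Run:
```python
from h import *
im,d,W=pts('wrist'); save(im,'w3.png'); np.save('Ww3.npy',W)
p,r,s=cur(); print(w2d(p),s['contact_force'],s['gripper_width'])
```

```text
[4.59838294e+01 1.27026863e-01 1.59943059e+02] [ 0.11191507  0.42553963 -0.49449969] 55.42210252770755
```

View pics/w3.png

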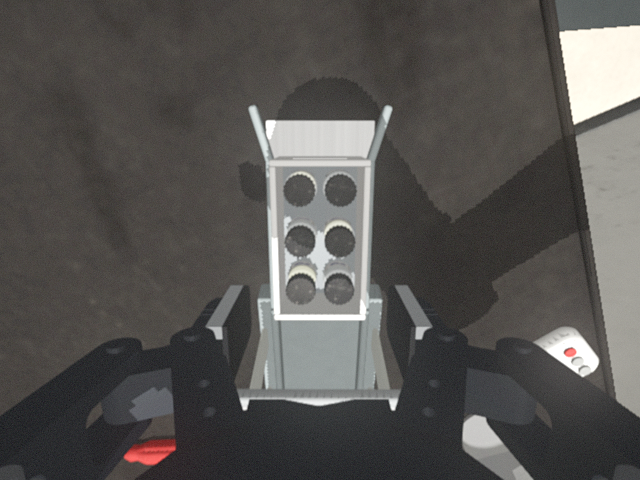

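The tote sits squarely on the ramp between the rails (rim cols 270–373, rows 160–318), and the ramp's upper end is clear. Next I swing back behind it and lean.

Run:
```python
from h import *
plan(d2w(-60,-0.4,120),down(154.67,-45),5)
W=np.load('Ww3.npy'); D=w2d(W.reshape(-1,3)).reshape(W.shape)
print('rear rim',[D[v,320].round(1).tolist() for v in (158,160,162)],'front',[D[v,320].round(1).tolist() for v in (314,316,318)],'sides',D[240,271].round(1),D[240,371].round(1))
```

```text
xyz [ 2.24 -0.01  0.34] a [-0.02 -6.57 -0.01]
xyz [ 2.26 -0.01  0.08] a [-0.02 -6.57 -0.01]
xyz [ 2.26 -0.01 -0.18] a [-0.02 -6.57 -0.01]
xyz [ 2.22 -0.01 -0.44] a [-0.02 -6.57 -0.01]
xyz [ 2.16 -0.01 -0.69] a [-0.02 -6.57 -0.01]
rear rim [[14.6, -0.5, 47.7], [12.6, -0.5, 60.0], [13.6, -0.5, 60.9]] front [[116.5, -0.7, 81.0], [116.9, -0.7, 82.7], [118.0, -0.7, 83.5]] sides [ 63.3 -33.   70.6] [99.3 44.   1.1]
```

>>> send_rows([
  {"x": 2.24,"y": 0,"z": 0.34,"ax": 0,"ay": -6.6,"az": 0,"gripper": 0.3},
  {"x": 2.26,"y": 0,"z": 0.08,"ax": 0,"ay": -6.6,"az": 0,"gripper": 0.3},
  {"x": 2.26,"y": 0,"z": -0.18,"ax": 0,"ay": -6.6,"az": 0,"gripper": 0.3},
  {"x": 2.2,"y": 0,"z": -0.44,"ax": 0,"ay": -6.6,"az": 0,"gripper": 0.3},
  {"x": 2.2,"y": 0,"z": -0.7,"ax": 0,"ay": -6.6,"az": 0,"gripper": 0.3},
])

```text
clock: 6.9
position: [469.2, -21.2, 127.6]
ee_rot: [-0.504, 0.797, 0.184, 0.277]
contact_force: [-1.2, -1.0, -1.5]
gripper_width: 29.6
grasp_force: 0.0
```

>>> send_rows([
  {"x": 0,"y": 0,"z": 0,"ax": 0,"ay": 0,"az": 0,"gripper": 0.3},
  {"x": 0,"y": 0,"z": 0,"ax": 0,"ay": 0,"az": 0,"gripper": 0.3},
  {"x": 0,"y": 0,"z": 0,"ax": 0,"ay": 0,"az": 0,"gripper": 0.3},
])

```text
clock: 7.15
position: [468.8, -22.1, 126.6]
ee_rot: [-0.503, 0.799, 0.183, 0.274]
contact_force: [0.1, 0.5, -1.3]
gripper_width: 29.7
grasp_force: 0.0
```

Run:
```python
from h import *
p,r,s=cur(); R1=down(154.67,-45); print(w2d(p),s['joints'],s['contact_force'],s['gripper_width'],(r.inv()*R1).as_rotvec(degrees=True))
plan(d2w(-35,-0.5,60),R1,2); plan(d2w(-12,-0.5,36),R1,2,d2w(-35,-0.5,60),R1)
```

```text
[-44.55997541   2.30275329 126.63424888] [-0.20434345  0.27538143 -0.35667042 -0.8325231  -0.965257    0.25940618] [ 0.08730178  0.5294942  -1.26729677] 29.73365796921594 [ 0.80388139 -6.5236248  -0.6228748 ]
xyz [ 1.7 -0.2  2.9] a [ 0.4  -3.26 -0.31]
xyz [ 1.86 -0.17  2.8 ] a [ 0.4  -3.26 -0.31]
xyz [ 0.04 -0.    1.66] a [0. 0. 0.]
xyz [ 0.04 -0.    1.66] a [0. 0. 0.]
```

>>> send_rows([
  {"x": 1.2,"y": -0.1,"z": 1.95,"ax": 0.3,"ay": -2.2,"az": -0.2,"gripper": 0.3},
  {"x": 1.2,"y": -0.1,"z": 1.9,"ax": 0.3,"ay": -2.2,"az": -0.2,"gripper": 0.3},
  {"x": 1.2,"y": -0.1,"z": 1.9,"ax": 0.2,"ay": -2.1,"az": -0.2,"gripper": 0.3},
  {"x": 0,"y": 0,"z": 0,"ax": 0,"ay": 0,"az": 0,"gripper": 0.3},
  {"x": 0,"y": 0,"z": 0,"ax": 0,"ay": 0,"az": 0,"gripper": 0.3},
])

```text
clock: 7.57
position: [475.1, -11.9, 59.6]
ee_rot: [-0.496, 0.78, 0.206, 0.322]
contact_force: [0.9, 0.1, 0.7]
gripper_width: 29.9
grasp_force: 0.0
```

Run:
```python
from h import *
p,r,s=cur(); R1=down(154.67,-45); print(w2d(p),s['contact_force'],s['gripper_width'],(r.inv()*R1).as_rotvec(degrees=True))
plan(d2w(-14,-0.5,36),R1,2)
m=np.array(arm.camera_model('wrist')['cam_to_world']); print(w2d(m[:3,3]))
im,d,W=pts('wrist'); save(im,'w4.png'); im,d,W=pts('scene'); save(cv2.resize(im[130:330,120:440],None,fx=2.5,fy=2.5),'s4.png')
```

```text
[-32.61694859   0.91144743  59.64463049] [0.9290093  0.07036899 0.73214655] 29.87423947853563 [ 0.25173755 -0.05526368  0.12379813]
xyz [ 0.18 -0.08  1.49] a [ 0.13 -0.03  0.06]
xyz [ 0.18 -0.07  1.49] a [ 0.13 -0.03  0.06]
[-180.6776135    -0.65972282  115.03550937]
```

View pics/w4.png

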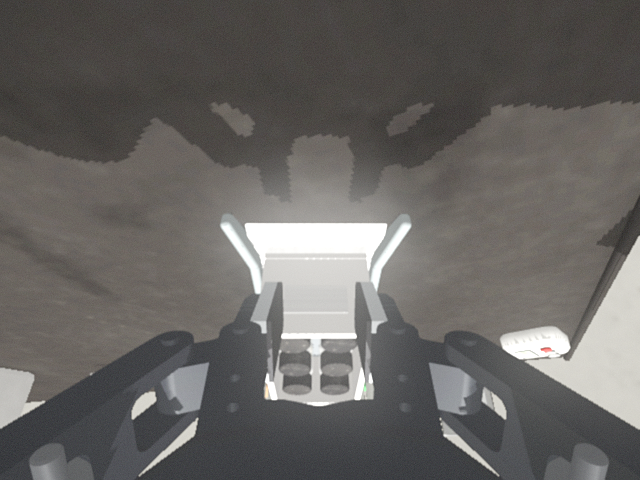

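The view shows the fingers (tips at cols 268 and 370, row 285) centred behind the tote's rear wall (rows 258–335). Now I advance to contact.

>>> send_rows([
  {"x": 0.18,"y": -0.08,"z": 1.5,"ax": 0.1,"ay": 0,"az": 0,"gripper": 0.3},
  {"x": 0.18,"y": -0.07,"z": 1.5,"ax": 0.1,"ay": 0,"az": 0,"gripper": 0.3},
  {"x": 0,"y": 0,"z": 0,"ax": 0,"ay": 0,"az": 0,"gripper": 0.3},
  {"x": 0,"y": 0,"z": 0,"ax": 0,"ay": 0,"az": 0,"gripper": 0.3},
])

```text
clock: 8.0
position: [484.9, 3.7, 36.6]
ee_rot: [-0.495, 0.78, 0.203, 0.324]
contact_force: [0.3, -0.6, -0.9]
gripper_width: 30.1
grasp_force: 0.0
```

Run:
```python
from h import *
p,r,s=cur(); R1=down(154.67,-45); print(w2d(p),s['contact_force'],(r.inv()*R1).as_rotvec(degrees=True))
print(r.inv().apply(EX*np.cos(.21)+EZ*np.sin(.21)), r.inv().apply(EX))
```

```text
[-14.31684649  -1.25075928  36.55835399] [ 0.32505315 -0.6297327  -0.85093781] [-0.13105524  0.02772955  0.1859585 ]
[-0.83870984 -0.00147737  0.54457655] [-7.06763380e-01 -6.76631348e-04  7.07449692e-01]
```

>>> send_rows([
  {"x": -0.42,"y": 0.05,"z": 0.27,"ax": 0,"ay": 0,"az": 0,"gripper": 0.3},
  {"x": -0.42,"y": 0,"z": 0.27,"ax": 0,"ay": 0,"az": 0,"gripper": 0.3},
  {"x": -0.42,"y": 0,"z": 0.27,"ax": 0,"ay": 0,"az": 0,"gripper": 0.3},
  {"x": -0.42,"y": 0,"z": 0.27,"ax": 0,"ay": 0,"az": 0,"gripper": 0.3},
  {"x": -0.42,"y": 0,"z": 0.27,"ax": 0,"ay": 0,"az": 0,"gripper": 0.3},
])

```text
clock: 8.42
position: [495.5, 25.4, 42.7]
ee_rot: [-0.495, 0.78, 0.202, 0.325]
contact_force: [-0.9, -1.4, 0.3]
gripper_width: 29.9
grasp_force: 2.9
```

```bash
cat > q.py <<'E'
from h import *
p,r,s=cur(); f=s['contact_force']; print(w2d(p).round(1),'Fdock',np.round([f@EX,f@EY,f[2]],1),(r.inv()*down(154.67,-45)).as_rotvec(degrees=True).round(1),s['clock'],s['joints'].round(2))
E
python3 q.py
```

```text
[ 9.8 -1.5 42.7] Fdock [-1.7  0.2  0.3] [-0.3  0.   0.2] 8.4167 [-0.22  0.47 -0.37 -1.1  -0.88  0.59]
```

>>> send_rows([
  {"x": -0.6,"y": 0.05,"z": 0.4,"ax": 0,"ay": 0,"az": 0,"gripper": 0.3},
  {"x": -0.6,"y": 0.03,"z": 0.4,"ax": 0,"ay": 0,"az": 0,"gripper": 0.3},
  {"x": -0.6,"y": 0,"z": 0.4,"ax": 0,"ay": 0,"az": 0,"gripper": 0.3},
  {"x": -0.6,"y": 0,"z": 0.4,"ax": 0,"ay": 0,"az": 0,"gripper": 0.3},
  {"x": -0.6,"y": 0,"z": 0.4,"ax": 0,"ay": 0,"az": 0,"gripper": 0.3},
])

```text
clock: 8.83
position: [509.4, 57.7, 49.3]
ee_rot: [-0.494, 0.781, 0.203, 0.325]
contact_force: [-0.8, -1.4, -0.9]
gripper_width: 29.8
grasp_force: 1.1
```

```bash
python3 q.py
python3 - <<'E'
from h import *
im,d,W=pts('wrist'); save(im,'w5.png')
E
```

```text
[44.9 -0.3 49.3] Fdock [-1.6  0.2 -0.9] [-0.3  0.   0.1] 8.8333 [-0.15  0.46 -0.36 -1.12 -0.85  0.53]
```

View pics/w5.png

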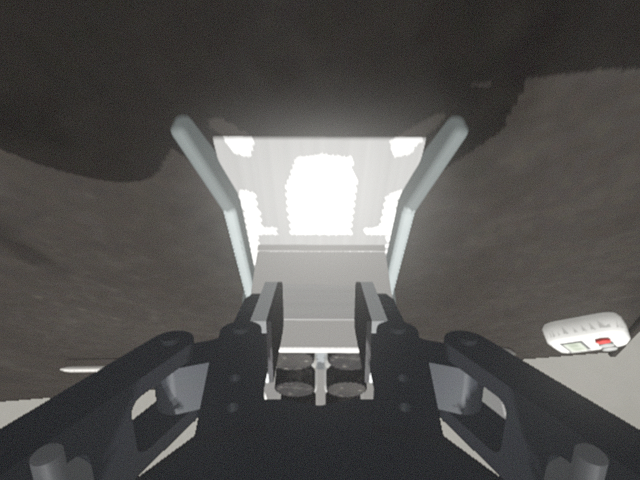

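The tote is moving up straight between the rails, with both fingertips on its rear wall (rows 245–350). I'll keep pushing.

>>> send_rows([
  {"x": -0.6,"y": -0.02,"z": 0.4,"ax": 0,"ay": 0,"az": 0,"gripper": 0.3},
  {"x": -0.6,"y": 0,"z": 0.4,"ax": 0,"ay": 0,"az": 0,"gripper": 0.3},
  {"x": -0.6,"y": 0,"z": 0.4,"ax": 0,"ay": 0,"az": 0,"gripper": 0.3},
  {"x": -0.6,"y": 0,"z": 0.4,"ax": 0,"ay": 0,"az": 0,"gripper": 0.3},
])

```text
clock: 9.22
position: [522.1, 83.6, 55.3]
ee_rot: [-0.495, 0.78, 0.203, 0.325]
contact_force: [-2.0, -2.2, -0.0]
gripper_width: 30.1
grasp_force: 1.2
```

```bash
python3 q.py
python3 - <<'E'
from h import *
r=cur()[1]; print(r.inv().apply(EX+.05*EZ).round(3))
E
```

```text
[73.8 -0.7 55.3] Fdock [-2.8  0.9 -0. ] [-0.2  0.1  0.2] 9.2167 [-0.09  0.45 -0.34 -1.13 -0.82  0.48]
[-0.742  0.001  0.672]
```

>>> send_rows([
  {"x": -0.6,"y": 0.02,"z": 0.4,"ax": 0,"ay": 0,"az": 0,"gripper": 0.3},
  {"x": -0.6,"y": 0,"z": 0.4,"ax": 0,"ay": 0,"az": 0,"gripper": 0.3},
  {"x": -0.45,"y": 0,"z": 0.4,"ax": 0,"ay": 0,"az": 0,"gripper": 0.3},
  {"x": -0.45,"y": 0,"z": 0.4,"ax": 0,"ay": 0,"az": 0,"gripper": 0.3},
])

```text
clock: 9.55
position: [533.1, 107.4, 58.7]
ee_rot: [-0.495, 0.78, 0.203, 0.325]
contact_force: [-1.9, -2.8, -1.1]
gripper_width: 29.7
grasp_force: 0.5
```

```bash
python3 q.py
python3 - <<'E'
from h import *
im,d,W=pts('wrist'); save(im,'w6.png')
E
```

```text
[100.   -0.4  58.7] Fdock [-3.3  0.5 -1.1] [-0.2  0.1  0.2] 9.55 [-0.03  0.45 -0.33 -1.14 -0.8   0.43]
```

View pics/w6.png

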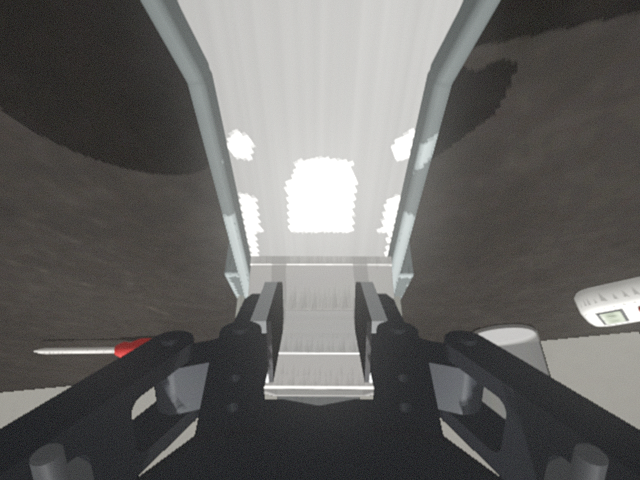

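The rear wall still lies across both tips, with the rim at row 353 and the hood strip behind at row 388. I continue level.

>>> send_rows([
  {"x": -0.45,"y": 0,"z": 0.4,"ax": 0,"ay": 0,"az": 0,"gripper": 0.3},
  {"x": -0.45,"y": 0,"z": 0.4,"ax": 0,"ay": 0,"az": 0,"gripper": 0.3},
  {"x": -0.45,"y": 0,"z": 0.4,"ax": 0,"ay": 0,"az": 0,"gripper": 0.3},
])

```text
clock: 9.85
position: [540.2, 122.7, 59.0]
ee_rot: [-0.494, 0.781, 0.203, 0.324]
contact_force: [-1.3, -3.1, -0.0]
gripper_width: 29.8
grasp_force: 1.5
```

```bash
python3 q.py
```

```text
[116.9  -0.3  59. ] Fdock [-3.3 -0.2 -0. ] [-0.2 -0.   0.1] 9.85 [-0.    0.46 -0.32 -1.14 -0.78  0.41]
```

>>> send_rows([
  {"x": -0.46,"y": 0,"z": 0.38,"ax": 0,"ay": 0,"az": 0,"gripper": 0.3},
  {"x": -0.46,"y": 0,"z": 0.38,"ax": 0,"ay": 0,"az": 0,"gripper": 0.3},
  {"x": -0.46,"y": 0,"z": 0.38,"ax": 0,"ay": 0,"az": 0,"gripper": 0.3},
])

```text
clock: 10.1
position: [548.3, 139.4, 61.3]
ee_rot: [-0.494, 0.78, 0.203, 0.325]
contact_force: [-1.5, -1.8, -0.5]
gripper_width: 29.6
grasp_force: 1.1
```

```bash
python3 q.py
python3 - <<'E'
from h import *
im,d,W=pts('wrist'); save(im,'w7.png')
E
```

```text
[135.5  -0.5  61.3] Fdock [-2.3  0.6 -0.5] [-0.2  0.   0.1] 10.1 [ 0.03  0.46 -0.3  -1.14 -0.76  0.38]
```

View pics/w7.png

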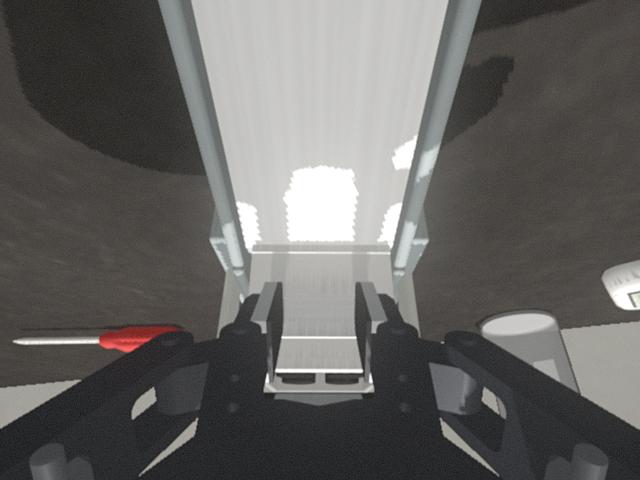

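The tote has tipped over the lip: its rear lower edge is at row 245 and its rim at row 340, with the tips still on the wall. The last stretch goes gently.

>>> send_rows([
  {"x": -0.29,"y": 0,"z": 0.27,"ax": 0,"ay": 0,"az": 0,"gripper": 0.3},
  {"x": -0.29,"y": 0,"z": 0.27,"ax": 0,"ay": 0,"az": 0,"gripper": 0.3},
  {"x": 0,"y": 0,"z": 0,"ax": 0,"ay": 0,"az": 0,"gripper": 0.3},
])

```text
clock: 10.4
position: [552.0, 147.0, 62.0]
ee_rot: [-0.495, 0.78, 0.203, 0.325]
contact_force: [-1.3, 0.6, -0.2]
gripper_width: 29.7
grasp_force: 0.0
```

```bash
python3 q.py
```

```text
[143.9  -0.6  62. ] Fdock [ 0.   1.4 -0.2] [-0.2  0.1  0.2] 10.4 [ 0.05  0.46 -0.3  -1.14 -0.75  0.37]
```

Run:
```python
from h import *
im,d,W=pts('wrist'); save(im,'w8.png'); D=w2d(W.reshape(-1,3)).reshape(W.shape)
for v in range(225,400,8): print(v,D[v,320].round(1),D[v,300].round(1))
```

```text
225 [134.9  -0.9  29.5] [135.1  -9.8  29.4]
233 [140.1  -0.9  30.5] [140.2 -10.   30.5]
241 [145.1  -0.9  31.9] [144.8 -10.2  32.1]
249 [145.8  -0.9  35.7] [145.9 -10.2  35.7]
257 [146.5  -0.9  39.5] [147.2 -10.1  39.2]
265 [146.5  -0.9  43.6] [146.   -9.9  43.9]
273 [146.   -0.9  47.8] [146.7  -9.8  47.5]
281 [146.6  -0.9  51.4] [146.9  -9.8  51.3]
289 [147.4  -0.9  54.9] [147.4  -9.7  54.9]
297 [147.1  -0.9  58.7] [147.8  -9.6  58.5]
305 [146.1  -0.8  62.7] [145.8  -9.4  62.9]
313 [148.4  -0.8  65.5] [147.2  -9.3  65.9]
321 [147.4  -0.8  69.3] [147.3  -9.3  69.4]
329 [146.8  -0.8  72.9] [148.5  -9.2  72.4]
337 [148.1  -0.8  75.9] [149.7  -9.2  75.5]
345 [148.2  -0.8  79.1] [149.3  -9.1  78.9]
353 [149.1  -0.8  82.1] [148.5  -8.9  82.3]
361 [148.6  -0.8  85.4] [149.6  -8.9  85.2]
369 [254.8  -0.7  68.7] [193.3 -11.   80.2]
377 [254.4  -0.7  73.9] [228.8 -12.7  78.2]
385 [254.1  -0.7  79. ] [254.9 -13.9  78.9]
393 [239.7  -0.7  85.7] [239.  -13.   85.8]
```

View pics/w8.png

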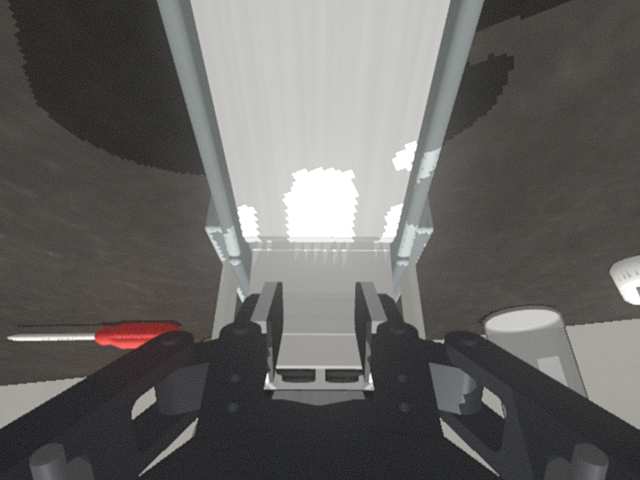

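The rear is still riding on the lip (wall at x≈147, rim z≈86), so it needs several more mm.

>>> send_rows([
  {"x": -0.22,"y": 0,"z": 0.2,"ax": 0,"ay": 0,"az": 0,"gripper": 0.3},
  {"x": -0.22,"y": 0,"z": 0.2,"ax": 0,"ay": 0,"az": 0,"gripper": 0.3},
  {"x": 0,"y": 0,"z": 0,"ax": 0,"ay": 0,"az": 0,"gripper": 0.3},
  {"x": 0,"y": 0,"z": 0,"ax": 0,"ay": 0,"az": 0,"gripper": 0.3},
])

```text
clock: 10.78
position: [554.3, 151.8, 62.1]
ee_rot: [-0.494, 0.78, 0.203, 0.325]
contact_force: [0.0, 0.1, 0.3]
gripper_width: 29.8
grasp_force: 0.1
```

```bash
cat > q2.py <<'E'
from h import *
import sys
im,d,W=pts('wrist'); D=w2d(W.reshape(-1,3)).reshape(W.shape)
for v in range(225,400,8): print(v,D[v,320].round(1))
save(im,sys.argv[1])
E
python3 q.py; python3 q2.py w9.png
```

```text
[149.2  -0.6  62.1] Fdock [0.1 0.  0.3] [-0.2  0.1  0.2] 10.7833 [ 0.06  0.46 -0.29 -1.15 -0.75  0.36]
225 [139.1  -1.   30.3]
233 [143.2  -1.   32. ]
241 [152.5  -0.9  30.9]
249 [154.4  -0.9  34.1]
257 [nan nan nan]
265 [152.5  -0.9  43.4]
273 [153.8  -0.9  46.8]
281 [152.4  -0.9  51.4]
289 [153.3  -0.9  54.8]
297 [153.   -0.9  58.7]
305 [152.2  -0.9  62.6]
313 [153.   -0.9  65.9]
321 [nan nan nan]
329 [154.3  -0.9  72.4]
337 [153.8  -0.9  75.9]
345 [154.2  -0.9  79.1]
353 [260.3  -0.8  58.2]
361 [259.7  -0.8  63.7]
369 [259.7  -0.8  68.9]
377 [259.9  -0.8  74. ]
385 [261.   -0.7  78.8]
393 [235.3  -0.8  87.1]
```

Seated: the wall is vertical at x≈153 and the rim at z≈81. Now I retreat.

>>> send_rows([
  {"x": 0.35,"y": 0,"z": -0.35,"ax": 0,"ay": 0,"az": 0,"gripper": 0.3},
  {"x": 1.0,"y": 0,"z": -1.0,"ax": 0,"ay": 0,"az": 0,"gripper": 0.3},
  {"x": 1.5,"y": 0,"z": -2,"ax": 0,"ay": 0,"az": 0,"gripper": 0.3},
  {"x": 1.0,"y": 0,"z": -2,"ax": 0,"ay": 0,"az": 0,"gripper": 0.3},
  {"x": 0,"y": 0,"z": 0,"ax": 0,"ay": 0,"az": 0,"gripper": 0.3},
])

```text
clock: 11.25
position: [525.5, 90.0, 73.2]
ee_rot: [-0.494, 0.781, 0.202, 0.325]
contact_force: [-0.2, 0.3, 0.5]
gripper_width: 30.1
grasp_force: 0.0
```

>>> send_rows([
  {"x": 0,"y": 0,"z": 0,"ax": 0,"ay": 0,"az": 0,"gripper": 0.3},
  {"x": 0,"y": 0,"z": 0,"ax": 0,"ay": 0,"az": 0,"gripper": 0.3},
  {"x": 0,"y": 0,"z": 0,"ax": 0,"ay": 0,"az": 0,"gripper": 0.3},
])

```text
clock: 11.5
position: [526.4, 93.2, 72.5]
ee_rot: [-0.495, 0.78, 0.203, 0.325]
contact_force: [0.6, -0.1, -0.3]
gripper_width: 30.0
grasp_force: 0.0
```

```bash
python3 q.py
python3 - <<'E'
from h import *
im,d,W=pts('wrist'); save(im,'w10.png'); D=w2d(W.reshape(-1,3)).reshape(W.shape)
k=(abs(D[...,1])<30)&(D[...,0]>149)&(D[...,0]<158)&(D[...,2]>34)&(D[...,2]<95)
for y0 in (-25,0,25):
    q=D[k&(abs(D[...,1]-y0)<5)]; print(y0,np.polyfit(q[:,2]-50,q[:,0],1).round(3),np.percentile(q[:,2],[1,99]).round(1))
E
```

```text
[84.3 -0.5 72.5] Fdock [ 0.2 -0.6 -0.3] [-0.2  0.1  0.2] 11.5 [-0.06  0.42 -0.33 -1.11 -0.82  0.41]
-25 [6.00000e-03 1.53456e+02] [34.8 81.7]
0 [1.0000e-03 1.5323e+02] [34.6 81.5]
25 [6.00000e-03 1.53577e+02] [34.2 81.5]
```

View pics/w10.png

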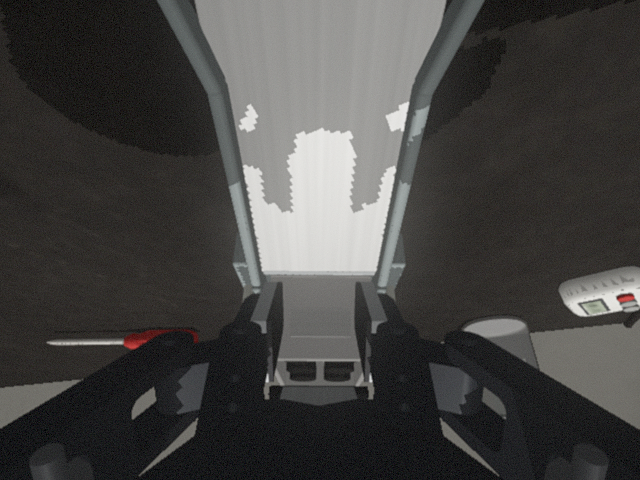

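The tote sits flat and square behind the lip. Its rear wall starts at row 275, its rim is at row 362, and the robot is clear of it. I'm handing the job in.

```bash
python3 -c "
from bench import arm
print(arm.job_done())"
```

```text
the job is handed in; nothing more can be done
None
```

The tote is on the deck behind the lip: upright, square, origin about 208 mm along the dock. The gripper is clear of it and the job was handed in at about 11.5 s. The interface gave no verdict; I did not read the flap angle directly, and did not re-measure the bottle, beaker and tin.

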